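# Dock the filter module and click its dial to position five

## Task

Lift the loose white filter-wheel module (it has a carrying fin) and set it down, without dropping it, flat between the guides of the dock, dial end away from the black connector block, and let go. Then turn its dial clockwise until its pointer rests in the fifth click after the long zero tick (it may already stand one or two clicks on), and let go. Leave everything else on the table where it is.

Things in the scene. Friction and masses are not known exactly. Their poses are not given: they have to be found in the camera images.
- module: Loose white filter-wheel module, 0.45 to 0.85 kg: a flat box 180 x 84 x 40 mm, lying flat on the table left or right of the middle, dial end roughly towards the robot. Origin: centre of its underside; x along its length, z up. On its top: a black turret (68 mm diameter, 34 mm tall, axis at x = -50 mm) that carries the dial, and a black carrying fin at x = +30 mm, near the centre of mass.
- fin_grip (a point): Grip point on the module's carrying fin, at module x = +30 mm, 18 mm above the box top (58 mm above the underside). The fin is an upright plate 50 mm long (along module x), 14 mm thick (along module y) and 30 mm tall, with free space on both sides. Axes as the module's.
- dock: The dock, screwed to the table: an aluminium plate 200 x 104 mm, 8 mm thick, with eight guide tabs leaning outwards (tops 27 mm above the table) and a black connector block 34 mm high across its +x end. Origin: centre of the plate's underside, on the table; z up.
- dock_seat (a point): Centre of the dock plate's upper face, 8 mm above the table: the docked module's origin belongs here, its x along the dock's x (towards the connector block), so its dial end is away from the block. The module's box has 3.5 mm to spare all round at the plate and about 12 mm at the tops of the tabs.
- dial_grip (a point): Centre of the dial's grip bar, on its vertical axis, 92.5 mm above the module's underside. The frame turns with the dial. The bar is 50 mm long (along x), 14 mm thick (along y) and 26 mm tall (13 mm above and below this point); a wedge on its -x end, reaching 32 mm from the axis, is the pointer. Below it lie a plate 52 mm wide and 5 mm thick, then the turret.
- dial (a joint): Dial angle, rad: 0 with the pointer at the long white zero tick (module's -x end), growing clockwise seen from above. It clicks into a rest every 30 degrees (0.5236): zero, then clicks 1 to 8 at the short ticks; stops just outside. Starts at zero, click 1 or click 2. About 0.08 N m takes it over a click; let go between two, it falls into the nearer.
- bottle: Glass reagent bottle with a blue cap, 64 mm diameter, 125 mm tall, standing between the two halves of the work area, loose. Origin: centre of its underside. A bystander.
- canister: Black objective canister, 48 mm diameter, 70 mm tall, standing upright nearer the robot than the bottle, loose. Origin: centre of its underside. A bystander.
- screwdriver: Screwdriver, 190 mm long, lying on the right of the work area, loose. Origin: under the middle of the tool, on the table. A bystander.
- slide_box: Grey slide box, 100 x 80 x 35 mm, on the left, loose. Origin: centre of its underside. A bystander.
- stage_insert: Flat steel stage insert plate, 160 x 110 x 6 mm, lying on the left, loose. Origin: centre of its underside. A bystander.
- dishes: Stack of four culture dishes, 90 mm diameter, 60 mm tall, on the right, loose. Origin: centre of its underside. A bystander.
- oil_jar: Small amber jar, 50 mm diameter, 60 mm tall, on the right near the robot, loose. Origin: centre of its underside. A bystander.
Not all that is in view belongs to the job. What is shaped like the module but pink or red is not meant.

How it is judged:
By the outcome, as a careful person would: the job done as asked, in the order asked, and still so for the second after the job is handed in, with the robot touching nothing.
It also fails if it takes over 72 s, if anything falls off the work surface, if the arm or the gripper's body presses on something with over 40 N, if the wrist force passes 120 N, or if a joint passes its speed limit or range.

## Robot

A 6-joint arm with a two-finger parallel gripper is mounted at the origin on the work surface. World frame = base frame: x ahead of the robot, y to its left, z up, the work surface at z = 0. Lengths are in mm, angles in rad, forces in N, time in s.
With the tool pointing down it reaches from about 150 to 775 mm from the base axis. Payload 6.1 kg.
Tool frame: the origin (TCP) lies at the very end of the fingers, on their centre line; the grasp point (between the pads) lies 19 mm behind it; z points along the fingers, y is the line along which they close (so a half turn about z gives the same grasp; the last joint's range is limited). The gripper opens to 85 mm and grips with 20 to 120 N. Pads are 22 mm wide; open, the fingers measure 114 mm over their backs; the gripper's body (76 mm by 85 mm) begins 54 mm behind the grasp point. The pads swing forward as they close: fully open they stand 13 mm farther back than shut.
Start: joints at [1.157, 0.126, -0.04, 1.405, 0, 1.571], TCP at [211.09, 480.676, 231.295] pointing down, gripper open.
Joint ranges: [-2.72, 2.72], [-0.95, 1.95], [-1.27, 1.35], [-1.78, 2.02], [-1.46, 1.47], [-3.14, 3.14]. Speed limits (rad/s): [2.39, 2.39, 3.01, 3.14, 3.14, 3.14].

## Interface

Orientations are given as a unit quaternion [x, y, z, w].
In Python, from station import robot, hand, telemetry, vision, close_job, spotter gives the robot as it stands. The module is installed in compiled form; this text tells all that it offers. Calls block until the motion is done:
- robot.goto(position, orientation): joint-space move of the TCP to a pose.
- robot.move_linear(position, speed=150, ori=None): straight line of the TCP; ori=None keeps the orientation; speed is the mean speed in mm/s.
- robot.movej(angles): joint-space move.
- hand.move_gripper(opening, newtons=None): finger opening in mm; newtons is the grip in N (None keeps the last); returns when the fingers have stopped.
- robot.pause(seconds).
- robot.ik(position, orientation): joint angles nearest the present ones, or None.
- telemetry.state(): the state.
- vision.get_image(name): name is "scene" or "top" or "wrist"; returns a dict with "pixels" (420x560x3 uint8, red, green, blue), "K" (3x3 intrinsics, pixels), "view" (4x4, takes a point from world to camera coordinates). Camera axes: x right, y up, looking along -z (the intrinsics and any distortion apply to the point x, -y, -z); pixel columns grow to the right and rows downward; lengths in mm; the calibration is good to about 2 mm. A picture is of the moment at which its call begins. There is no depth.
A pose or a line that the arm cannot do raises robot.IKError and nothing moves.
- close_job(): hands the job in; it is judged then, once.
Trained networks look in the newest picture that a camera, given by its name, has taken for a name from the list of things; names that differ only in an ending like _2 or _b are one class to them, and where a whole thing is asked for, a point or a joint stands for the part that bears it (a point fixed in the world has none). Each returns a list of dicts, best first, with "p" (0 to 1); they miss things now and then, are a little off and sometimes report something else, mostly with a low value. They report only what shows in the picture. A call takes as long as a camera call. They do not tell look-alikes from the thing itself.
- spotter.silhouettes(camera, target): "pixels" (420x560 bool, what is visible of it).
- spotter.mark_of(camera, target): "centre" ([x, y, z] in mm, in world coordinates, good to about 4 mm: a listed point, or the origin of a listed thing).
The state is a dict: "time_s": time; "qpos": joint angles; "qd": joint speeds; "effort": joint torques, N m; "tool_pos": TCP position; "ee_rot": TCP orientation; "ft_force": force on the tool from outside, world axes, zero at the start; "torque": the same for the moment, N m; "gripper_width": finger opening in mm; "grasp_force": force on a finger pad.
Only numpy, scipy, OpenCV 4.12 (cv2) and the standard library are available. Lean on these libraries where they do the work, as an engineer would, in place of code of your own. Each camera call takes 0.05 s, during which the arm holds its last target. There are 200 camera calls.

## Working session

There is one attempt and no reset: what is moved stays moved. The work goes in short steps, each a Python script; the robot and the scene stay as the last script left them, time stands still between calls to the robot, and variables do not carry over. Pictures are saved under pics/ and viewed, at most 10 in all, crops included, and the job is handed in when it is done.

```bash
mkdir -p pics
cat > h.py <<'E'
import numpy as np, cv2
from station import robot, hand, telemetry, vision, close_job, spotter
def snap(cam,name=None):
    im=vision.get_image(cam)
    if name: cv2.imwrite('pics/'+name,im['pixels'][:,:,::-1])
    return im
def proj(im,p):
    c=im['view']@np.append(p,1); q=im['K']@np.array([c[0],-c[1],-c[2]]); return q[:2]/q[2]
def ray(im,uv):
    d=np.linalg.inv(im['K'])@np.array([uv[0],uv[1],1]); R=im['view'][:3,:3]; t=im['view'][:3,3]
    d=R.T@np.array([d[0],-d[1],-d[2]]); return -R.T@t, d/np.linalg.norm(d)
def onz(im,uv,z):
    o,d=ray(im,uv); return o+d*(z-o[2])/d[2]
def tri(a,ua,b,ub):
    A=np.zeros((3,3));y=np.zeros(3)
    for im,u in((a,ua),(b,ub)):
        o,d=ray(im,u);P=np.eye(3)-np.outer(d,d);A+=P;y+=P@o
    return np.linalg.solve(A,y)
E
cat > a.py <<'E'
from h import *
np.set_printoptions(precision=1,suppress=True)
ims={c:snap(c,c+'1.png') for c in('scene','top')}
print({k:v for k,v in telemetry.state().items()})
for c in ims:
  print(c, ims[c]['K'].tolist(), np.linalg.inv(ims[c]['view'])[:3].round(3).tolist())
  for t in('module','fin_grip','dock','dock_seat','dial_grip','bottle','canister','screwdriver'):
    for r in spotter.mark_of(c,t)[:3]: print(c,t,round(r['p'],2),np.array(r['centre']),proj(ims[c],r['centre']))
E
python3 a.py
```

```text
{'time_s': 0.1, 'qpos': array([ 1.2,  0.1, -0. ,  1.4, -0. ,  1.6]), 'qd': array([-0.,  0.,  0., -0., -0.,  0.]), 'effort': array([  0. , -43.7,  35.4,   0. ,   0. ,  -0. ]), 'tool_pos': array([210.9, 480.4, 230.6]), 'ee_rot': array([ 0.2,  1. , -0. , -0. ]), 'ft_force': array([-0.8,  0.4, -0.5]), 'torque': array([-0., -0., -0.]), 'grasp_force': 0.0, 'gripper_width': 85.04085295691131}
scene [[383.4012461131441, 0.0, 279.53484697196814], [0.0, 383.4012461131441, 219.44231298962774], [0.0, 0.0, 1.0]] [[0.304, -0.687, 0.66, 1209.8], [0.952, 0.234, -0.196, -270.04], [-0.02, 0.688, 0.726, 890.667]]
scene module 0.87 [ 355.  -631.3   -1.1] [ 82.3 256.5]
scene module 0.84 [ 322.  -240.7   -2.2] [210.  218.5]
scene module 0.79 [248.6 238.9  -4.6] [337.7 174. ]
scene fin_grip 0.85 [ 588.2 -207.3   58.6] [237.3 268.2]
scene fin_grip 0.75 [ 343.7 -654.4   57.2] [ 65.9 243.1]
scene fin_grip 0.62 [ 327.2 -269.9   60.6] [197.9 207.9]
scene dock 0.85 [493.2 229.7   1.8] [366.4 220.1]
scene dock 0.47 [ 557.9 -218.6    0.7] [233.  273.1]
scene dock_seat 0.73 [489.6 229.8   5.9] [366.1 218.4]
scene d
[... 792 characters left out ...]
6.3] [347.8 249.3]
top fin_grip 0.77 [219.1 228.8  62. ] [180.8 288. ]
top fin_grip 0.72 [ 585.9 -208.7   57.6] [323.9 164.8]
top dock 0.75 [486.6 225.1   2.4] [187.3 201.6]
top dock 0.19 [586.8   7.1  -0.8] [255.4 169.9]
top dock_seat 0.93 [491.  227.5   7.4] [186.2 200. ]
top dial_grip 0.79 [293.  250.   95.1] [171.3 262.8]
top dial_grip 0.66 [ 375.  -583.7   94.1] [454.  229.2]
top dial_grip 0.54 [ 327.2 -186.    88.1] [320.4 248.1]
top bottle 0.79 [584.6  10.3  -1.4] [254.4 170.7]
top bottle 0.26 [487.8 228.7   6.4] [185.9 201.1]
top canister 0.6 [488.  224.6   6.4] [187.2 201. ]
top canister 0.49 [457.7 -18.3  -1.8] [263.8 209.3]
top screwdriver 0.56 [ 472.7 -428.4    0.2] [391.3 202.3]
```

View pics/top1.png

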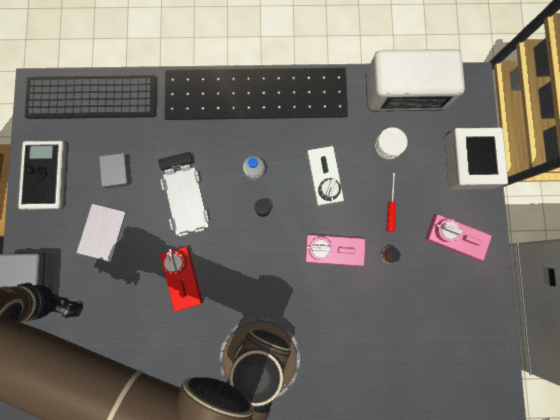

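View pics/scene1.png

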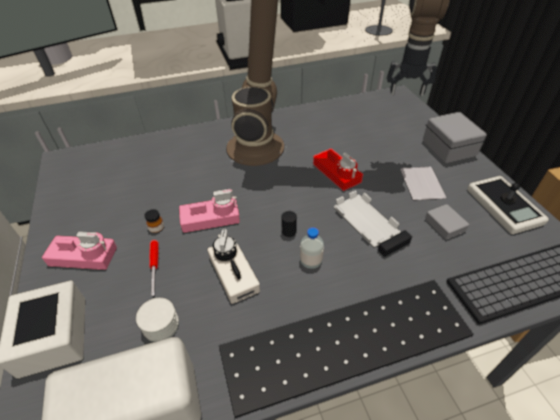

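Candidates for the module in the top view are white (324,177), red (181,280), pink (335,250) and pink (460,237). I choose the white one, which has its black fin at (324,164) and dial at (329,188). The dock is at (185,200) with its black block at (176,160), so its +x points away from the robot. Next come close looks at both, each from two wrist positions.

```bash
cat >> h.py <<'E'
from scipy.spatial.transform import Rotation as Rn
np.set_printoptions(precision=2,suppress=True)
def Q(th): return np.array([np.cos(th/2),np.sin(th/2),0,0])
def best(p,th):
    c=[]
    for t in(th,th+np.pi):
        j=robot.ik(list(p),list(Q(t)))
        if j is not None: c.append((abs(j[5]),t))
    return min(c)[1]
def camtool():
    s=telemetry.state(); im=vision.get_image('wrist'); R=Rn.from_quat(s['ee_rot']).as_matrix()
    C=np.linalg.inv(im['view']); return R.T@(C[:3,3]-s['tool_pos']), R.T@-C[:3,2]
E
cat > b.py <<'E'
from h import *
o,d=camtool(); print('cam off',o,'look',d)
top=vision.get_image('top')
b=onz(top,(176,160),34)-onz(top,(186,200.5),8); ya=np.arctan2(b[1],b[0])
m=np.array([586.5-507.4,-208+223.2]); ym=np.arctan2(m[1],m[0]); print('yaws',ya,ym)
def look(tgt,yaw,z,shift,name):
    th=best([tgt[0],tgt[1],z],yaw); R=Rn.from_quat(Q(th)).as_matrix()
    oo=R@o; dd=R@d; h=z+oo[2]-tgt[2]; off=oo[:2]+dd[:2]/-dd[2]*h
    p=np.array([*(np.array(tgt[:2])-off+shift),z]); robot.goto(list(p),list(Q(th)))
    im=snap('wrist',name); np.savez('pics/'+name[:-4],**im); print(name,p,th,telemetry.state()['tool_pos'])
    return im
def marks(a,ta):
    for t in ta:
        for r in spotter.mark_of('wrist',t)[:2]: print(t,round(r['p'],2),np.array(r['centre']),proj(a,r['centre']))
for s,n in((np.array([-40,0]),'d1.png'),(np.array([40,30]),'d2.png')):
    a=look([495,228,8],ya,280,s,n); marks(a,['dock','dock_seat'])
for s,n in((np.array([-30,0]),'m1.png'),(np.array([30,30]),'m2.png')):
    a=look([556,-214,60],ym,300,s,n); marks(a,['module','fin_grip','dial_grip'])
print(telemetry.state()['time_s'])
L=[cv2.imread('pics/'+n) for n in('d1.png','m1.png')]
cv2.imwrite('pics/dm.png',cv2.resize(np.hstack(L),(800,300)))
E
python3 b.py
```

```text
cam off [  69.88    0.03 -143.26] look [-0.27  0.    0.96]
yaws 0.21432864126246778 0.18984761456317717
d1.png [408.22 217.4  280.  ] 3.3559212948522608 [407.99 218.05 279.79]
dock 0.85 [490.7 228.9  -4.3] [265.23 237.21]
dock_seat 0.78 [490.4 232.1   9.3] [267.77 241.41]
d2.png [488.22 247.4  280.  ] 3.3559212948522608 [487.89 247.85 279.38]
dock 0.97 [490.5 229.5  -3. ] [254.67 168.29]
dock_seat 0.65 [490.7 230.2   7.9] [254.82 170.13]
m1.png [ 487.89 -221.71  300.  ] 3.3314402681529702 [ 488.24 -220.81  299.98]
module 0.87 [ 325.1 -236.4    1. ] [285.52  15.88]
module 0.8 [ 555.5 -218.4    0.5] [262.52 220.44]
fin_grip 0.63 [ 585.3 -209.6   56.9] [264.25 261.7 ]
dial_grip 0.95 [ 504.7 -225.    96.1] [263.32 198.82]
dial_grip 0.68 [ 332.7 -186.2   91.6] [345.48  13.21]
m2.png [ 547.89 -191.71  300.  ] 3.3314402681529702 [ 548.15 -191.13  299.6 ]
module 0.62 [ 555.2 -216.    -0.4] [248.85 168.59]
fin_grip 0.84 [ 588.3 -211.    59.9] [244.8 208.9]
dial_grip 0.74 [ 506.5 -225.1   96.2] [242.35 131.34]
5.4833
```

View pics/dm.png

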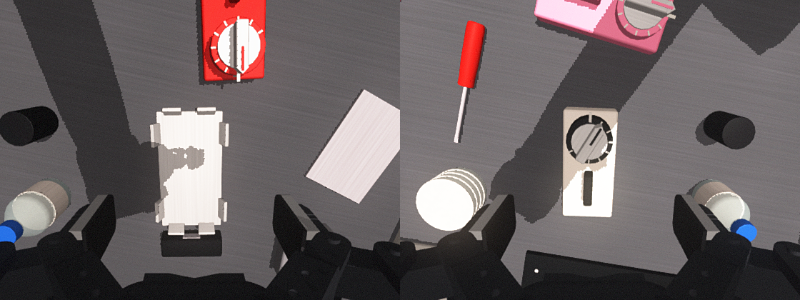

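```bash
cat > c.py <<'E'
from h import *
I={k:dict(np.load(f'pics/{k}.npz')) for k in('m1','m2','d1','d2')}
def rect(im,lo,z,axis_thr=None):
    return None
# module: white blob -> min-area rect; dark fin
G=[]
for k in('m1','m2'):
    p=I[k]['pixels'].astype(int); 
    w=((p.min(2)>150)&(p.max(2)-p.min(2)<35)).astype(np.uint8)
    w=cv2.morphologyEx(w,cv2.MORPH_OPEN,np.ones((3,3)))
    n,l,s,c=cv2.connectedComponentsWithStats(w); i=1+np.argmax(s[1:,4]); 
    cs=max(cv2.findContours((l==i).astype(np.uint8),0,2)[0],key=cv2.contourArea)
    P=np.array([onz(I[k],x[0],40)[:2] for x in cs],np.float32); r=cv2.minAreaRect(P); print(k,'box top rect z=40',r,s[i])
    rp=cv2.minAreaRect(cs); print(rp)
L=[cv2.resize(cv2.imread(f'pics/{k}.png'),(400,300)) for k in('d2','m2')]
cv2.imwrite('pics/dm2.png',np.hstack(L))
for k in('d1','d2'):
    p=I[k]['pixels'].astype(int)
    w=((p.min(2)>120)).astype(np.uint8)
    n,l,s,c=cv2.connectedComponentsWithStats(w); i=1+np.argmax(s[1:,4])
    cs=max(cv2.findContours((l==i).astype(np.uint8),0,2)[0],key=cv2.contourArea)
    P=np.array([onz(I[k],x[0],8)[:2] for x in cs],np.float32); print(k,cv2.minAreaRect(P),s[i])
E
python3 c.py
```

```text
m1 box top rect z=40 ((659.136474609375, -438.02166748046875), (95.20633697509766, 118.34510803222656), 87.34235382080078) [  22  236   86   87 5438]
((63.26105499267578, 277.91595458984375), (82.3167953491211, 88.0046157836914), 7.495856761932373)
m2 box top rect z=40 ((670.7930297851562, -407.96044921875), (143.8468475341797, 159.27378845214844), 89.84257507324219) [    0   163   134   136 11382]
((55.380462646484375, 236.27468872070312), (136.07269287109375, 128.29180908203125), 10.713123321533203)
d1 ((495.9026794433594, 231.2303466796875), (224.9205780029297, 124.61054229736328), 12.963248252868652) [  210   150   111   179 15723]
d2 ((497.1108093261719, 231.0078125), (215.14321899414062, 124.39443969726562), 13.093534469604492) [  194    74   118   191 17432]
```

The wrist views show the white module with black turret and fin (m1 centre about (262,220) full scale). Its pointer is on the +x/left part of the dial, to be read later. The dock is empty at (265,235) with its block at the bottom, and red and pink lookalikes are nearby. I'll zoom in for the corners.

```bash
cat > c.py <<'E'
from h import *
I={k:dict(np.load(f'pics/{k}.npz')) for k in('m1','m2','d1','d2')}
res={}
for k in('m1','m2'):
    p=I[k]['pixels'].astype(int); c0=proj(I[k],[556,-216,40]).astype(int)
    w=(p.min(2)>115).astype(np.uint8)
    w[:, :c0[0]-60]=0; w[:, c0[0]+60:]=0
    n,l,s,c=cv2.connectedComponentsWithStats(w); i=1+np.argmax(s[1:,4])
    cs=max(cv2.findContours((l==i).astype(np.uint8),0,2)[0],key=cv2.contourArea)
    P=np.array([onz(I[k],x[0],40)[:2] for x in cs],np.float32); print(k,cv2.minAreaRect(P),s[i])
    # dark fin: in lower part, tri by fin blob
    rp=cv2.minAreaRect(cs); print(rp)
def crop(k,c,w,h,f): 
    x,y=int(c[0]-w/2),int(c[1]-h/2); print(k,'crop origin',x,y,'scale',f)
    return cv2.resize(cv2.imread(f'pics/{k}.png')[y:y+h,x:x+w],None,fx=f,fy=f,interpolation=cv2.INTER_CUBIC)
A=[crop('d1',(268,240),130,196,3),crop('d2',(255,170),130,196,3)]
cv2.imwrite('pics/cd.png',np.hstack(A))
A=[crop('m1',proj(I['m1'],[556,-216,50]),130,190,3),crop('m2',proj(I['m2'],[556,-216,50]),130,190,3)]
cv2.imwrite('pics/cm.png',np.hstack(A))
E
python3 c.py
```

```text
m1 ((596.2252197265625, -206.04452514648438), (266.2145080566406, 146.79541015625), 8.09463119506836) [  203   150   120   213 16052]
((262.4999694824219, 255.99996948242188), (211.99996948242188, 118.99998474121094), 90.0)
m2 ((568.1353759765625, -214.12147521972656), (366.65093994140625, 137.75144958496094), 11.068568229675293) [  186     0   120   333 25734]
((245.5, 166.0), (332.0, 119.0), 90.0)
d1 crop origin 203 142 scale 3
d2 crop origin 190 72 scale 3
m1 crop origin 198 139 scale 3
m2 crop origin 181 81 scale 3
```

View pics/cd.png

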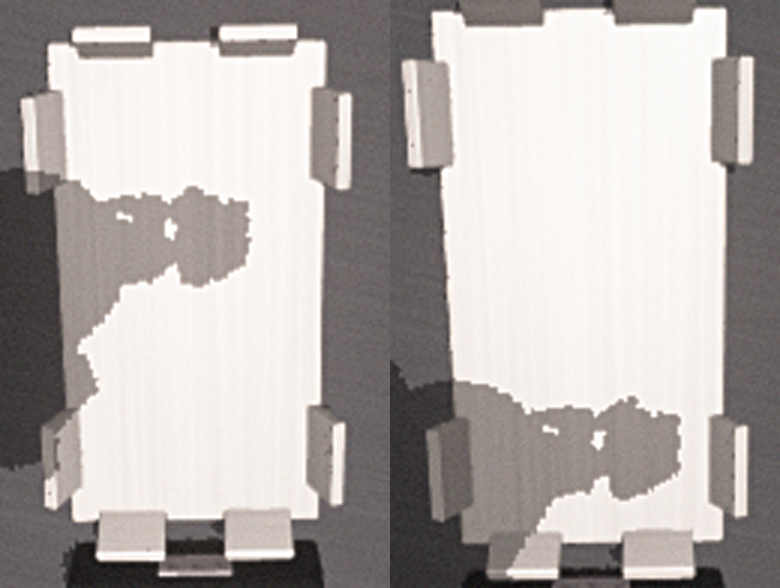

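View pics/cm.png

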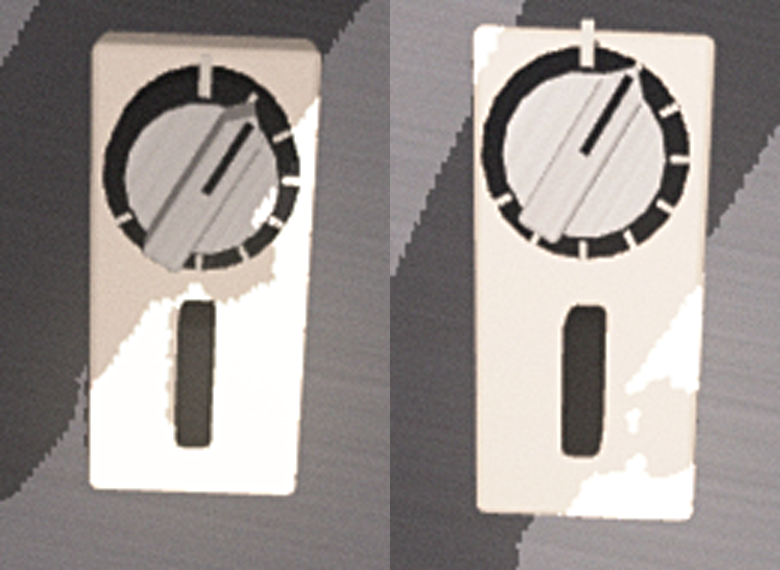

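The pointer stands at click 1, 30° clockwise of the long tick, so it needs +4 clicks. I'll triangulate the corners read off the crops.

```bash
cat > d.py <<'E'
from h import *
I={k:dict(np.load(f'pics/{k}.npz')) for k in('m1','m2','d1','d2')}
O={'d1':(203,142),'d2':(190,72),'m1':(198,139),'m2':(181,81)}
C={'d1':[(49,43),(326,42),(318,520),(73,520)],'d2':[(43,11),(335,10),(331,541),(73,541)],
'm1':[(92,48),(321,55),(296,494),(90,487),(196,374)],'m2':[(84,27),(324,38),(302,519),(89,512),(195,381)]}
f=lambda k,c:(np.array(c)-1)/3+O[k]
for a,b,z,L,W in(('d1','d2',8,200,104),('m1','m2',40,180,84)):
    T=np.array([tri(I[a],f(a,x),I[b],f(b,y)) for x,y in zip(C[a],C[b])]); print('tri\n',T)
    M=[]
    for k in(a,b): M.append([onz(I[k],f(k,x),z) for x in C[k][:4]])
    for P in M+[T[:4]]:
        P=np.array(P); e=(P[2]+P[3]-P[0]-P[1])/2; w=(P[0]+P[3]-P[1]-P[2])/2
        print(a,'ctr',P.mean(0),'yaw',np.arctan2(e[1],e[0]),np.arctan2(-w[0],w[1]),'L',np.linalg.norm(e),'W',np.linalg.norm(w))
E
python3 d.py
```

```text
tri
 [[404.21 157.85   6.15]
 [381.96 257.89   6.98]
 [573.6  301.92  12.26]
 [595.64 202.85  11.42]]
d1 ctr [489.84 230.54   8.  ] yaw 0.22700030961507775 -2.9254838813356994 L 199.17580763880986 W 102.48356809325877
d1 ctr [489.71 230.17   8.  ] yaw 0.2280187297379297 -2.92440347443511 L 198.0362818695925 W 102.03340676934332
d1 ctr [488.85 230.13   9.2 ] yaw 0.22835646543897323 -2.922749737043615 L 196.71106663274495 W 101.98860203177765
tri
 [[ 476.29 -268.61   47.77]
 [ 464.02 -188.52   42.63]
 [ 638.84 -160.46   39.67]
 [ 653.39 -242.27   36.02]
 [ 587.98 -210.47   55.73]]
m1 ctr [ 557.93 -215.16   40.  ] yaw 0.15701783916580803 -2.9847380946570623 L 176.13888846755404 W 82.60577446377212
m1 ctr [ 557.57 -215.06   40.  ] yaw 0.15751158251138583 -2.9885903389207087 L 177.4005317679967 W 82.15768351146946
m1 ctr [ 558.13 -214.96   41.52] yaw 0.15339270678316325 -2.977377399706323 L 178.20588623385936 W 82.05407401052857
```

```bash
cat > e.py <<'E'
from h import *
m=np.array([557.6,-215.1]); ym=.155
u=np.array([np.cos(ym),np.sin(ym)]); g=m+30*u
th=best([*g,43.5],ym); q=list(Q(th)); print(g,th)
robot.goto([*g,150],q); robot.move_linear([*g,43.5],100)
s=telemetry.state(); print(s['tool_pos'],s['ft_force'],s['qpos'])
hand.move_gripper(5,80)
s=telemetry.state(); print(s['gripper_width'],s['grasp_force'],s['ft_force'],s['tool_pos'])
f0=s['ft_force']
robot.move_linear([*g,60],40); s=telemetry.state(); print(s['ft_force']-f0,s['torque'],s['gripper_width'])
robot.move_linear([*g,230],150)
s=telemetry.state(); print(s['ft_force'],s['tool_pos'],s['gripper_width'],s['time_s'])
im=snap('wrist','lift.png'); np.savez('pics/lift',**im)
for t in('module','fin_grip','dial_grip'):
    for r in spotter.mark_of('wrist',t)[:1]: print(t,r['p'],np.array(r['centre'])-s['tool_pos'])
E
python3 e.py
```

```text
[ 587.24 -210.47] 3.296592653589793
[ 587.78 -210.65   44.32] [-0.43 -0.07  0.46] [-0.34  0.37 -0.14  1.06  0.   -0.5 ]
12.639703470490115 79.95078563690186 [-1.11 -0.78  3.03] [ 587.46 -210.68   43.87]
[ 1.28  0.78 -9.84] [-0.04 -0.03 -0.03] 12.95389310891594
[-0.13  0.89 -6.72] [ 586.81 -210.33  228.84] 12.78074554799358 9.875
module 0.63 [-30.21  -7.67 -44.94]
fin_grip 0.68 [-0.01  1.03 15.86]
dial_grip 0.66 [-81.31 -10.37  50.86]
```

```bash
cat > f.py <<'E'
from h import *
D=np.array([489.8,230.4]); yd=.222
u=np.array([np.cos(yd),np.sin(yd)]); g=D+30*u; q=list(Q(yd+np.pi))
robot.move_linear([*g,229],220,q)
robot.move_linear([*g,95],120); robot.pause(.3)
s=telemetry.state(); print(s['tool_pos']-[*g,95],s['qpos'],s['ft_force'],s['gripper_width'],s['time_s'])
im=snap('wrist','pre.png'); np.savez('pics/pre',**im)
for t in('module','fin_grip','dial_grip','dock_seat'):
    for r in spotter.mark_of('wrist',t)[:1]: print(t,r['p'],np.array(r['centre']),proj(im,r['centre']))
for p in([-90,42],[-90,-42],[90,42],[90,-42]): print(proj(im,[*(D+p[0]*u+p[1]*np.array([-u[1],u[0]])),95-43.5+40]))
for p in([-100,52],[-100,-52]): print('dock',proj(im,[*(D+p[0]*u+p[1]*np.array([-u[1],u[0]])),8]))
E
python3 f.py
```

```text
[0.21 0.11 0.42] [ 0.43  0.24 -0.2   1.13  0.    0.21] [ 1.03  0.84 -6.24] 12.61599007672715 13.85
module 0.81 [489.6 228.5  51.6] [266.87 185.51]
fin_grip 0.92 [520.9 236.6 110. ] [268.11 299.22]
dial_grip 0.78 [440.7 217.5 147.9] [261.84  55.05]
[392.79 -46.69]
[147.44 -46.98]
[358.77 390.02]
[181.83 390.1 ]
dock [364.95  -7.87]
dock [175.98  -8.06]
```

View pics/pre.png

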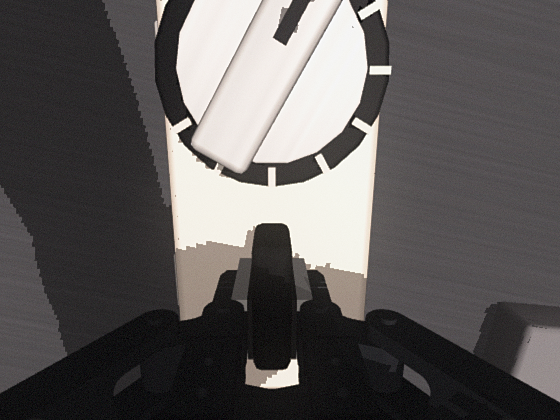

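The module hangs straight in the grip, with its edges at columns 175 and 370 against the predicted 171 and 370. The marks agree with the dock within 2 mm, so I'll lower it.

```bash
cat > g.py <<'E'
from h import *
D=np.array([489.8,230.4]); yd=.222
u=np.array([np.cos(yd),np.sin(yd)]); g=D+30*u
f0=telemetry.state()['ft_force']
for z in(74,66,60,57,55,54,53,52,51.5,51):
    robot.move_linear([*g,z],40); s=telemetry.state(); d=s['ft_force']-f0; print(z,s['tool_pos'],d,s['torque'])
    if d[2]>5 or np.linalg.norm(d[:2])>10: break
E
python3 g.py
```

```text
74 [519.08 236.99  73.95] [-0.48  0.62  0.27] [-0.01 -0.02  0.02]
66 [518.76 236.87  65.59] [-0.96  0.89  0.96] [-0.01 -0.02 -0.02]
60 [518.75 236.85  59.58] [-0.71 -0.04 -0.17] [ 0.01 -0.05  0.01]
57 [518.92 236.94  56.78] [-0.63  1.57  0.2 ] [-0.   -0.04 -0.03]
55 [518.98 236.96  54.87] [-0.61  0.26  0.01] [ 0.02 -0.04 -0.03]
54 [519.01 237.01  53.95] [-0.49  1.58  0.96] [-0.02 -0.02 -0.04]
53 [519.01 236.99  52.91] [-1.02  0.71  0.  ] [ 0.04  0.   -0.02]
52 [519.06 237.01  51.98] [0.23 1.15 1.05] [-0.04  0.    0.04]
51.5 [519.09 237.04  51.85] [-2.26  0.1   4.89] [-0.12  0.25  0.03]
51 [519.11 237.04  51.84] [-5.06 -0.3  11.61] [-0.41  0.93  0.  ]
```

It seated at exactly the expected height. I'll release it and check from above.

```bash
cat > i.py <<'E'
from h import *
D=np.array([489.8,230.4]); yd=.222
u=np.array([np.cos(yd),np.sin(yd)]); g=D+30*u
hand.move_gripper(60); 
robot.move_linear([*g,180],150)
p=D-95*u
robot.goto([*p,270],list(Q(yd+np.pi))); robot.pause(.3)
im=snap('wrist','dk.png'); np.savez('pics/dk',**im); s=telemetry.state(); print(s['tool_pos'],s['ft_force'],s['time_s'],s['qpos'])
for t in('module','fin_grip','dial_grip','dock_seat'):
    for r in spotter.mark_of('wrist',t)[:1]: print(t,r['p'],np.array(r['centre']),proj(im,r['centre']))
v=np.array([-u[1],u[0]])
print('exp',[np.round(proj(im,[*(D+a*u+b*v),48])) for a,b in((-90,42),(-90,-42),(90,42),(90,-42))], proj(im,[*(D-50*u),113.5]))
A=D-50*u
for a in(30,): 
  for k in(0,np.pi):
    th0=yd-np.radians(a)+k; r=[]
    for dt in(0,-np.pi*2/3):
        j=robot.ik([*A,92],list(Q(th0+dt))); r.append(None if j is None else j)
    print(k,r)
c=proj(im,[*D,48]).astype(int); x0=max(c[0]-90,0);y0=max(c[1]-140,0); print('crop',x0,y0)
cv2.imwrite('pics/dkc.png',cv2.resize(cv2.imread('pics/dk.png')[y0:y0+260,x0:x0+180],None,fx=2.2,fy=2.2))
E
python3 i.py
```

```text
[397.52 209.51 268.94] [-0.72  0.97 -0.01] 19.7167 [ 0.49 -0.01 -0.1   1.48 -0.    0.26]
module 0.97 [486.9 227.8   7.4] [269.42 250.9 ]
fin_grip 0.96 [517.8 236.9  66.8] [271.19 301.38]
dial_grip 0.75 [296.4 244.4  90.3] [339.96  79.74]
dock_seat 0.5 [516.  237.7  64.4] [272.32 298.85]
exp [array([313., 185.]), array([229., 185.]), array([308., 342.]), array([234., 342.])] [270.96 245.98]
0 [array([ 0.46,  0.1 , -0.37,  1.09,  0.  , -2.38]), array([ 0.46,  0.1 , -0.37,  1.09,  0.  , -0.28])]
3.141592653589793 [array([ 0.46,  0.1 , -0.37,  1.09,  0.  ,  0.76]), array([ 0.46,  0.1 , -0.37,  1.09,  0.  ,  2.86])]
crop 181 128
```

View pics/dkc.png

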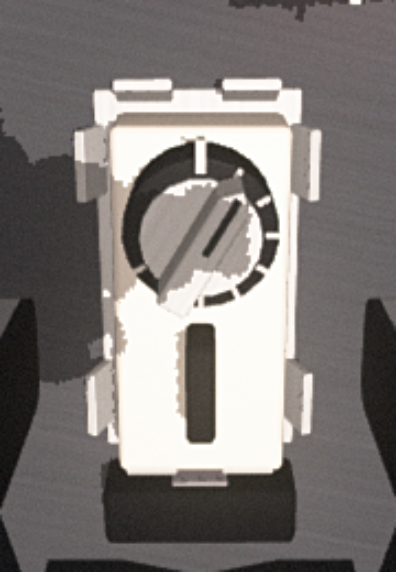

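The module sits flat between the tabs (box crop 110–290, 125–470), with the dial end away from the block and the pointer still at click 1. Next I turn the dial 120° clockwise using joint 6 only.

```bash
cat > j.py <<'E'
from h import *
D=np.array([489.8,230.4]); yd=.222
u=np.array([np.cos(yd),np.sin(yd)]); A=D-50*u
th=yd-np.pi/6+np.pi; q=list(Q(th))
robot.goto([*A,170],q); robot.move_linear([*A,91],100)
s=telemetry.state(); print(s['tool_pos'],s['qpos'],s['ft_force'])
hand.move_gripper(5,40); s=telemetry.state(); print(s['gripper_width'],s['grasp_force'],s['ft_force'],s['torque'])
j0=np.array(robot.ik([*A,91],q)); print(j0)
for k in range(1,9):
    j=j0.copy(); j[5]+=np.radians(15*k); robot.movej(list(j))
    s=telemetry.state(); print(k*15,s['tool_pos'],s['ft_force'],s['torque'],s['gripper_width'])
robot.pause(.3)
hand.move_gripper(60); robot.pause(.2)
robot.move_linear([*A,180],150)
p=D-95*u
robot.goto([*p,270],list(Q(yd+np.pi))); robot.pause(.3)
im=snap('wrist','fin.png'); print(telemetry.state()['time_s'])
for t in('module','fin_grip'):
    for r in spotter.mark_of('wrist',t)[:1]: print(t,r['p'],np.array(r['centre']))
x0,y0=181,128
cv2.imwrite('pics/finc.png',cv2.resize(cv2.imread('pics/fin.png')[y0:y0+260,x0:x0+180],None,fx=2.2,fy=2.2))
E
python3 j.py
```

```text
[441.46 219.62  91.75] [ 0.46  0.1  -0.37  1.09 -0.    0.76] [ 1.02 -0.2  -0.02]
13.371320127144056 40.86386203765869 [-1.36 -0.02  2.21] [0.03 0.14 0.03]
[ 0.46  0.1  -0.37  1.09  0.    0.76]
15 [441.31 219.73  91.45] [-1.07  1.12  5.16] [ 0.24  0.16 -0.03] 13.306525853257082
30 [441.42 219.81  91.47] [0.06 1.63 5.45] [ 0.33  0.08 -0.06] 13.320612234774439
45 [441.5  219.91  91.46] [0.31 2.72 6.01] [0.55 0.05 0.08] 13.524306429104405
60 [441.61 219.96  91.43] [1.29 3.92 4.57] [ 0.6  -0.13 -0.09] 13.313213012547429
75 [441.71 219.94  91.45] [1.82 3.51 5.9 ] [ 0.71 -0.33 -0.01] 13.527777351716582
90 [441.78 219.74  91.45] [2.53 2.58 5.6 ] [ 0.69 -0.49 -0.12] 13.059503390788873
105 [441.81 219.66  91.43] [3.14 2.78 5.28] [ 0.61 -0.52  0.01] 12.87848338511333
120 [441.96 219.57  91.46] [3.37 2.98 4.88] [ 0.52 -0.62 -0.06] 13.292716933598228
29.075
module 0.83 [242.2 231.6   2.3]
fin_grip 0.55 [514.4 239.2  67. ]
```

View pics/finc.png

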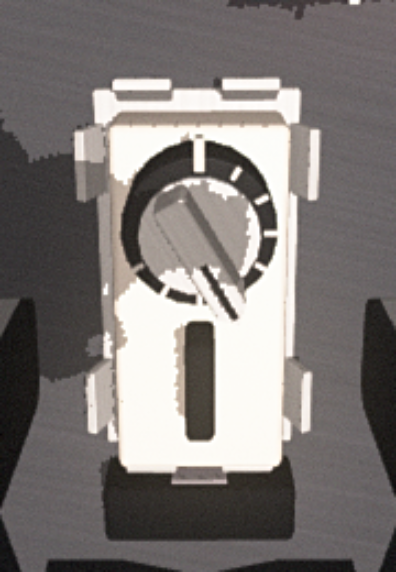

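The pointer covers the fifth tick: ticks 1–4 and 6–8 are visible and only the fifth is hidden, at about (238,315). The module is still seated, and the robot is clear of everything.

```bash
python3 -c "
from h import *
print(close_job())"
```

```text
the job is handed in; nothing more can be done
None
```

The white module is docked flat with its dial end away from the connector block, the dial rests at click 5, the robot is clear, and the job was handed in at about 29 s on the robot's clock; I took no final picture of the other objects.

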